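Move the tongs to the other fold-away hook

ROBOT

A 6-joint arm with a two-finger parallel gripper is mounted at the origin on a cart in front of the work surface, level with it; the furniture and walls round the work are solid. World frame = base frame: x ahead of the robot, y to its left, z up, the work surface at z = 0. Lengths are in m, angles in rad, forces in N, time in s.
With the tool pointing down it reaches from about 0.35 to 0.975 m from the base axis. Payload 7.1 kg.
Tool frame: the origin (TCP) lies between the finger pads; the fingertips stand 17 mm ahead of it and the grasp point (between the pads) lies 2 mm behind it (ctrl.tcp_to_tips is the distance from the TCP to the fingertips, in m); z points along the fingers, x is the direction in which the jaws open and shut, and the axes are right-handed (so a half turn about z gives the same grasp; the last joint's range is limited). The gripper opens to 88 mm and grips with 3 to 60 N. Pads are 20 mm wide; open, the fingers measure 115 mm over their backs; the gripper's body (75 mm by 178 mm) begins 61 mm behind the grasp point.
Start: joints at [1.273, 0.423, 1.63, -0, 1.089, -0.019], TCP at [0.172, 0.601, 0.204] pointing down, gripper open.
Joint ranges: [-3, 3], [-0.9, 2.11], [0.09, 2.58], [-1.31, 4.45], [0.11, 2.69], [-2.54, 2.54]. Speed limits (rad/s): [2.39, 2.39, 3.01, 3.14, 3.14, 3.14].

INTERFACE

Orientations are given as a unit quaternion [w, x, y, z].
In Python, from plant import ctrl gives the robot as it stands.
- The arm moves only by the tool arm_command, never from a script. Its argument "moves" is text: rows parted by semicolons, each of 7 numbers parted by spaces: the shift along the tool's x, y, z in mm, then the turn, a rotation vector about the tool's x, y, z in rad, then the closure, from -1 (fully open) to 1 (shut). A call has 1 to 10 rows; each row is the pose to reach, as a shift and turn from the pose measured when the call began, along the tool's axes at that moment; what a row does not reach only later rows make up. A row lasts 1/12 s, in which the tool goes at most 41.7 mm and 7.16 degrees, less where a joint would pass 70% of its speed; a pose out of reach is approached as far as the arm can. A call with a gripper value outside its range is refused whole. The fingers move at their own pace and stop on an object; "squeeze" is the grip in N (left out, the last holds). Time passes only in rows, so rows that repeat a pose let the fingers close. It gives the time, the measured TCP pose, the force and the opening at its end, in the units of the state.
- ctrl.observe(): the state, without advancing time (a new reading comes with each control period).
- ctrl.capture(name): name is "scene" or "side" or "wrist"; returns (picture, depth): 480x640x3 uint8, blue, green, red; 480x640 float32, m along the optical axis (not along the pixel's ray), 0 where there is no reading.
- ctrl.camera_info(name): a dict with "fx", "fy", "cx", "cy" (pixels), "rvec" (rotation vector, rad) and "tvec" (3), from world to camera coordinates, as OpenCV has them; the wrist camera has in their place "mount" (4x4, takes a point from camera to tool coordinates, whose origin is the TCP and whose axes are the tool frame's). Camera axes: x right, y down, z forward; pixel columns grow to the right and rows downward; lengths in m; the calibration is good to about 2 mm. A picture is of the moment at which its call begins: read the wrist's pose just before it. camera_info takes no time and is no camera call.
- ctrl.job_done(): hands the job in, once; it reports no verdict.
The state is a dict: "time": time; "q": joint angles; "joint_vel": joint speeds; "joint_efforts": joint torques, N m; "position": TCP position; "orientation": TCP orientation; "wrist_force": force on the tool from outside, world axes, zero at the start; "ft_torque": the same for the moment, N m; "opening": opening from 0.0 (shut) to 1.0 (fully open).
Only numpy, scipy, OpenCV 4.12 (cv2) and the standard library are available. Lean on these libraries where they do the work, as an engineer would, in place of code of your own. Each camera call takes 0.05 s, during which the arm holds its last target. There are 200 camera calls.

TASK

On the small hook board one hook arm is swung out with the tongs hanging on it, and the other arm is folded. Swing the folded arm fully out, hang the tongs on it in their place, and leave the emptied arm folded flat along the board. Do not knock over or shift the white mug and the spice jar that stand beside the board.

Things in the scene. Friction and masses are not known exactly. Their poses are not given: they have to be found in the camera images.
- tongs_grip (a point): Rigid steel tongs, 126 mm tall, 90 g. Black cap: 22 mm along own x, 30 along own y (grip across y), 40 tall; point 22 mm above its flat underside. Two legs below (own +y, -y) sit astride an arm, cap's underside on top of it, x along the arm; gap between legs 24 mm at the cap, 40 at the tips, tips 86 mm below the underside. Lift straight up past the tips to take off; hang by lowering straight down.
- laden_arm (a joint): Swing angle of the steel arm that bears the tongs at the start (left or right one). 0 = folded flat along the board, pointing to the robot's left; 1.571 = square out toward the robot, at its stop. It turns level on an upright hinge, anticlockwise from above as it swings out. Stiff: about 1.3 N at its end pin moves it; it stays where it is left.
- laden_arm_hinge (a point): On the laden arm's hinge axis at the height of the arm's centre line: 110 mm above the worktop, 16 mm in front of the face of the wooden board (18 mm thick, 420 mm long, top edge at 100 mm, below the arms). The arm is a level round bar 10 mm thick; the hinge head, 18 mm across, rises 8 mm above this point.
- laden_arm_pin (a point): The laden arm's upright end pin, round, 14 mm thick, its axis 75 mm from the hinge axis; it rises to 39 mm above the arm's centre line. The point is on the pin's axis, 22 mm above the arm's centre line. To swing an arm, pinch or push its pin.
- free_arm (a joint): Swing angle (rad) of the other, empty arm, of the same make and on the same board: 0 = folded flat, 1.571 = square out at its stop, parallel to the laden arm's first position. It starts folded or nearly so.
- free_arm_hinge (a point): As laden_arm_hinge, for the empty arm. The two hinges are 160 to 220 mm apart along the board. Behind and above the board a wall cabinet overhangs the worktop, from about x = 0.6 m on and 0.5 m up: keep the robot's wrist and forearm clear of it when crossing.
- free_arm_pin (a point): As laden_arm_pin, for the empty arm.
- free_arm_mid (a point): The place on the empty arm where the tongs are to hang: on the bar's centre line, 40 mm from the hinge axis, midway between hinge and pin; moves with the arm. Hanging tongs have their grip point about 27 mm above it.
- mug_center (a point): White mug, 84 x 115 x 89 mm, standing to the right of the board; the point is half-way up. Bystander, to be left alone.
- spice_jar_center (a point): Spice jar with a red cap, 45 mm across, 106 mm tall, standing to the left of the board; the point is half-way up. Bystander, to be left alone.

How it is judged:
At the end, for the whole second after the job is handed in: The arm that was folded stands out (angle over 1.35 rad), the tongs hang still and upright (within 20 degrees) astride it, borne by it, their grip point within 35 mm horizontally of its middle and 15 to 35 mm above its centre line; the arm they came from is folded flat (angle under 0.2 rad) (value of joint free_arm above 1.35 rad and value of joint laden_arm below 0.2 rad and horizontal distance between tongs_grip and free_arm_mid below 0.035 m and z of tongs_grip in the frame of free_arm_mid between 0.015 and 0.035 m and angle between tongs_grip's own z axis and vertical below 0.35 rad and contact force between tongs and free_arm above 0.2 N and linear speed of tongs below 0.03 m/s); the robot touches nothing.
It fails at once if the mug is shifted by more than 40 mm or knocked over (distance of mug_center from where it was at the start of the episode above 0.04 m or angle between mug_center's own z axis and vertical above 0.6 rad).
It fails at once if the spice jar is shifted by more than 40 mm or knocked over (distance of spice_jar_center from where it was at the start of the episode above 0.04 m or angle between spice_jar_center's own z axis and vertical above 0.6 rad).
It also fails if it takes over 66 s, if anything falls off the work surface, if the arm or the gripper's body presses on something with over 40 N, if the wrist force passes 120 N, or if a joint passes its speed limit or range.

## Working session

There is one attempt and no reset: what is moved stays moved. The work goes in short steps, Python scripts to look and compute and a tool call to move; the robot and the scene stay as the last step left them, time stands still between calls to the robot, and variables do not carry over. Pictures are saved under pics/ and viewed, about 8 in all and at most 12, crops included, and the job is handed in when it is done.

Besides the shell and the picture viewer there is one more tool, called after "Emit:" by a JSON object that holds its "op" and its "data", one argument or row to a line. arm_command: Moves the arm, as the interface text tells. Its arguments: {"type":"object","properties":{"moves":{"type":"string"},"squeeze":{"type":"number"}},"required":["moves"]}

```bash
mkdir -p pics; ls; cat > h.py <<'E'
import numpy as np, cv2
from scipy.spatial.transform import Rotation as R
from plant import ctrl
def cam(n,st=None):
    i=ctrl.camera_info(n); K=np.array([[i['fx'],0,i['cx']],[0,i['fy'],i['cy']],[0,0,1]])
    if 'mount' in i:
        st=st or ctrl.observe(); q=st['orientation']
        T=np.eye(4);T[:3,:3]=R.from_quat([q[1],q[2],q[3],q[0]]).as_matrix();T[:3,3]=st['position']
        return K,T@np.array(i['mount'])
    T=np.eye(4);T[:3,:3]=cv2.Rodrigues(np.array(i['rvec'],float))[0];T[:3,3]=np.ravel(i['tvec'])
    return K,np.linalg.inv(T)
def cloud(K,T,d):
    v,u=np.mgrid[:480,:640]; p=np.stack([(u-K[0,2])/K[0,0]*d,(v-K[1,2])/K[1,1]*d,d],-1)
    return p@T[:3,:3].T+T[:3,3]
def ray(K,T,u,v,z):
    r=T[:3,:3]@np.array([(u-K[0,2])/K[0,0],(v-K[1,2])/K[1,1],1]); return T[:3,3]+r*(z-T[2,3])/r[2]
def grab(n):
    K,T=cam(n); im,d=ctrl.capture(n); return im,d,K,T
def totool(dw):
    q=ctrl.observe()['orientation']; return R.from_quat([q[1],q[2],q[3],q[0]]).inv().apply(dw)
E
python3 - <<'E'
from h import *
s=ctrl.observe(); print(s)
for n in ['scene','side']:
    im,d,K,T=grab(n); cv2.imwrite(f'pics/{n}0.png',im); np.savez(f'pics/{n}0.npz',im=im,d=d,K=K,T=T); print(n,T.round(3),K[0,0])
E
```

```text
pics
{'time': 0.0, 'q': array([ 1.27296864e+00,  4.23851320e-01,  1.63069316e+00, -2.05343482e-05,
        1.08861294e+00, -1.90258602e-02]), 'joint_vel': array([-0.00051266, -0.00259607,  0.00117612, -0.00016894,  0.00037013,
       -0.00077192]), 'joint_efforts': array([-3.21849388e-03, -5.44614995e+01, -2.73667341e+01,  6.41892012e-02,
        2.29530578e-02, -1.53986175e-04]), 'position': array([0.17182427, 0.6002979 , 0.20349395]), 'orientation': array([ 4.66384277e-04,  7.98496710e-01,  6.01998665e-01, -6.28246394e-04]), 'wrist_force': array([ 0.74145862,  0.13790952, -0.40647818]), 'ft_torque': array([-0.01329494, -0.00228964,  0.01108235]), 'opening': 0.9995828409771018}
scene [[ 0.844 -0.362  0.396  0.067]
 [-0.536 -0.543  0.646 -0.88 ]
 [-0.019 -0.758 -0.652  0.902]
 [ 0.     0.     0.     1.   ]] 534.286722793767
side [[ 0.542 -0.648  0.534  0.005]
 [-0.84  -0.41   0.355 -0.468]
 [-0.011 -0.641 -0.767  0.899]
 [ 0.     0.     0.     1.   ]] 484.4576222126802
```

View pics/scene0.png

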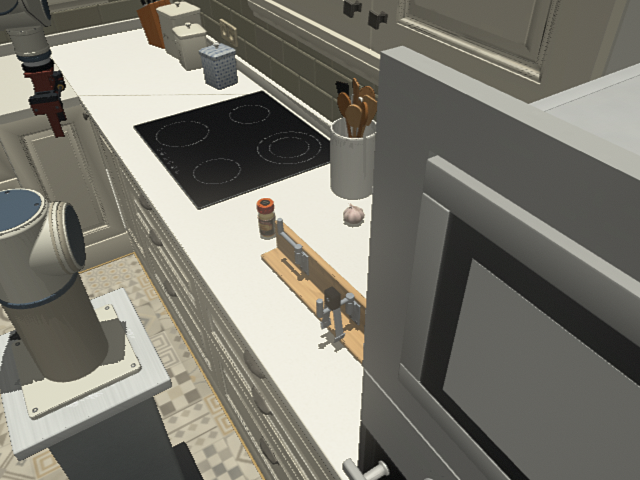

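View pics/side0.png

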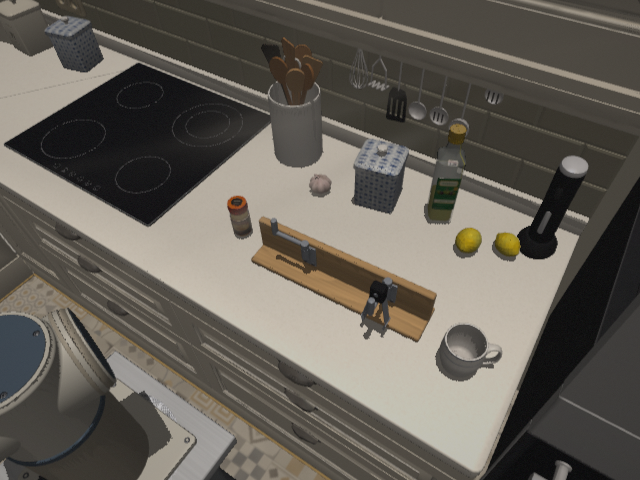

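The side view shows the free arm on the left, folded (hinge about (309,252), pin about (274,228)). The laden arm is on the right with the tongs' cap at (378,290), and the jar (240,215) and mug (465,350) stand at either end of the board. Next I'll zoom in and take depth points.

```bash
python3 - <<'E'
from h import *
a=np.load('pics/side0.npz'); im=a['im']; P=cloud(a['K'],a['T'],a['d'])
c=im[200:380,220:500]; cv2.imwrite('pics/side0c.png',cv2.resize(c,None,fx=2.85,fy=2.85,interpolation=cv2.INTER_CUBIC))
# board points: wood colour
hsv=cv2.cvtColor(im,cv2.COLOR_BGR2HSV); reg=np.zeros((480,640),bool); reg[200:345,240:445]=1
m=reg&(hsv[...,1]>80)&(hsv[...,0]<25)&(a['d']>0)
w=P[m]; w0=w; w=w[(w[:,2]>.03)&(w[:,2]<.095)]
# front face: fit line with iterative trimming
p=w[:,:2]
for k in range(6):
    c0=np.median(p,0); u,s,vt=np.linalg.svd(p-p.mean(0),full_matrices=False); dvec=vt[0]; r=(p-p.mean(0))@vt[1]; p=p[abs(r)<max(.003,2*r.std()*0.8)]
print('face line',p.mean(0),dvec,len(p)); 
t=w0[(w0[:,2]>.092)&(w0[:,2]<.106)]; s=(t[:,:2]-p.mean(0))@dvec; n=(t[:,:2]-p.mean(0))@vt[1]
print('top: along',np.percentile(s,[1,99]),'norm',np.percentile(n,[2,50,98]),'n',vt[1],np.median(t[:,2]))
# steel/black points above board
z=P[...,2]; g=reg&(z>.108)&(z<.2)&(hsv[...,1]<90)&(a['d']>0)
n_,l,st,ce=cv2.connectedComponentsWithStats(g.astype(np.uint8))
for k in range(1,n_):
    if st[k,4]>15:
        q=P[l==k]; print(st[k],q.min(0).round(3),q.max(0).round(3),np.median(q,0).round(3))
for (x0,y0,x1,y1,nm) in [(225,190,255,240,'jar'),(435,320,505,380,'mug')]:
    q=P[y0:y1,x0:x1].reshape(-1,3); q=q[(q[:,2]>.02)&(q[:,2]<.15)]; print(nm,np.percentile(q,[2,50,98],axis=0).round(3))
E
```

```text
face line [ 0.53197262 -0.16187212] [ 0.04608808 -0.99893738] 2254
top: along [-0.27999078  0.18667995] norm [-0.01719134 -0.00622964  0.00133005] n [-0.99893738 -0.04608808] 0.09990422759213347
[270 218  39  32 282] [ 0.499 -0.078  0.109] [0.52  0.012 0.153] [ 0.506 -0.022  0.117]
[367 278  26  38 532] [ 0.437 -0.28   0.108] [ 0.528 -0.248  0.159] [ 0.467 -0.266  0.141]
jar [[0.513 0.115 0.023]
 [0.525 0.126 0.08 ]
 [0.552 0.154 0.109]]
mug [[ 0.456 -0.501  0.022]
 [ 0.515 -0.446  0.061]
 [ 0.535 -0.403  0.09 ]]
```

View pics/side0c.png

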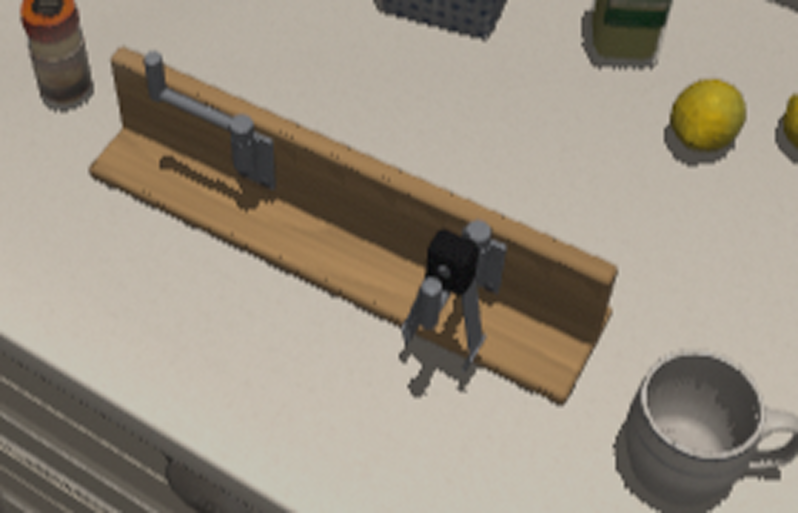

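The crop shows the free arm folded: hinge head at (243,125), pin top at (153,62). The laden arm is square out: hinge head at (478,232), cap at (450,262), pin top at (430,287). I'll work out a wrist look from above next.

```bash
cat > go.py <<'E'
import sys; from h import *
# target x y z, yaw of tool x (deg)
x,y,z,yaw=map(float,sys.argv[1:5]); s=ctrl.observe(); q=s['orientation']; Rm=R.from_quat([q[1],q[2],q[3],q[0]])
c,n=np.cos(np.radians(yaw)),np.sin(np.radians(yaw)); Rt=R.from_matrix(np.array([[c,n,0],[n,-c,0],[0,0,-1]]))
print((Rm.inv().apply(np.array([x,y,z])-s['position'])*1000).round(1),(Rm.inv()*Rt).as_rotvec().round(3), 'pos',s['position'].round(4),'t',s['time'])
E
python3 go.py .42 -.11 .40 0; python3 -c "
from plant import ctrl; print(ctrl.camera_info('wrist'))"
```

```text
[-615.   434.1 -195.6] [1.000e-03 1.000e-03 1.292e+00] pos [0.1718 0.6004 0.2036] t 0.1
{'fx': 419.83742817736726, 'fy': 419.83742817736726, 'cx': 310.70003125723355, 'cy': 232.96333313935435, 'mount': array([[ 9.99999519e-01,  5.54562301e-04, -8.08723890e-04,
         8.48547132e-04],
       [-3.40849759e-04,  9.69875254e-01,  2.43601877e-01,
        -6.70319350e-02],
       [ 9.19453706e-04, -2.43601485e-01,  9.69874977e-01,
        -1.80540652e-01],
       [ 0.00000000e+00,  0.00000000e+00,  0.00000000e+00,
         1.00000000e+00]])}
```

Emit:
{"op": "arm_command", "data": {
  "moves": "-300 220 -195 0 0 0.6; -615 434 -195 0 0 1.292; -615 434 -195 0 0 1.292; -615 434 -195 0 0 1.292; -615 434 -195 0 0 1.292; -615 434 -195 0 0 1.292; -615 434 -195 0 0 1.292; -615 434 -195 0 0 1.292; -615 434 -195 0 0 1.292; -615 434 -195 0 0 1.292"
}}

```text
invalid input at $.moves[0]: expected 7 numbers
```

Emit:
{"op": "arm_command", "data": {
  "moves": "-300 220 -195 0 0 0.6 -1; -615 434 -195 0 0 1.292 -1; -615 434 -195 0 0 1.292 -1; -615 434 -195 0 0 1.292 -1; -615 434 -195 0 0 1.292 -1; -615 434 -195 0 0 1.292 -1; -615 434 -195 0 0 1.292 -1; -615 434 -195 0 0 1.292 -1; -615 434 -195 0 0 1.292 -1; -615 434 -195 0 0 1.292 -1"
}}

```text
time: 0.93
position: [0.3041, 0.2203, 0.3133]
orientation: [0.001, 1.0, 0.018, -0.0]
wrist_force: [1.5, 0.2, 0.1]
opening: 1.001
```

```bash
python3 go.py .43 -.11 .40 0
```

```text
[113.7 334.8 -86.3] [0.001 0.    0.037] pos [0.3041 0.2203 0.3133] t 0.9333
```

Emit:
{"op": "arm_command", "data": {
  "moves": "114 335 -86 0 0 0.037 -1; 114 335 -86 0 0 0.037 -1; 114 335 -86 0 0 0.037 -1; 114 335 -86 0 0 0.037 -1; 114 335 -86 0 0 0.037 -1; 114 335 -86 0 0 0.037 -1; 114 335 -86 0 0 0.037 -1; 114 335 -86 0 0 0.037 -1; 114 335 -86 0 0 0.037 -1; 114 335 -86 0 0 0.037 -1"
}}

```text
time: 1.77
position: [0.4322, -0.1148, 0.4008]
orientation: [0.002, 1.0, -0.002, 0.001]
wrist_force: [0.2, -0.2, 0.5]
opening: 0.995
```

```bash
python3 - <<'E'
from h import *
s=ctrl.observe(); print(s['position'],abs(s['joint_vel']).max())
im,d,K,T=grab('wrist'); cv2.imwrite('pics/w1.png',im); np.savez('pics/w1.npz',im=im,d=d,K=K,T=T)
P=cloud(K,T,d); z=P[...,2]; hsv=cv2.cvtColor(im,cv2.COLOR_BGR2HSV)
y=P[...,1];x=P[...,0]
base=(d>0)&(x>.40)&(x<.56)&(y<.05)&(y>-.35)&(z>.107)&(z<.2)
n_,l,st,ce=cv2.connectedComponentsWithStats(base.astype(np.uint8))
for k in range(1,n_):
    if st[k,4]>15:
        q=P[l==k]; print(st[k],q.min(0).round(4),q.max(0).round(4))
for lo,hi in [(.143,.153),(.115,.122),(.152,.165)]:
    g=base&(z>lo)&(z<hi); n_,l,st,ce=cv2.connectedComponentsWithStats(g.astype(np.uint8))
    for k in range(1,n_):
        if st[k,4]>8: q=P[l==k]; print(lo,st[k],ce[k].round(1),q.min(0).round(4),q.max(0).round(4),np.median(q,0).round(4))
E
```

```text
[ 0.43222297 -0.11476754  0.40082063] 0.0925360075276702
[ 374   60   22   93 1015] [ 0.5003 -0.0752  0.1077] [0.5194 0.0143 0.1513]
[ 317  293   75   43 1521] [ 0.4383 -0.2749  0.107 ] [ 0.5274 -0.2434  0.1576]
0.143 [381  60  15  15 175] [387.6  66.9] [0.5005 0.0013 0.1431] [0.5141 0.0143 0.1513] [0.5068 0.0075 0.1483]
0.143 [340 307  20  17 100] [348.  311.2] [ 0.464  -0.2639  0.1431] [ 0.4853 -0.2452  0.153 ] [ 0.4726 -0.2466  0.1487]
0.143 [317 316  12  13 118] [322.6 321.5] [ 0.4383 -0.2682  0.1431] [ 0.4509 -0.2551  0.1512] [ 0.445  -0.2603  0.1484]
0.143 [360 323   1  10  10] [360.  327.5] [ 0.4863 -0.2714  0.1502] [ 0.4866 -0.2614  0.1528] [ 0.4864 -0.2666  0.1516]
0.115 [376  71   8   7  13] [378.7  74.6] [0.5004 0.0012 0.1158] [0.507  0.0077 0.1216] [0.5022 0.0035 0.119 ]
0.115 [381  79   5   7  16] [383.3  81.2] [ 0.5059 -0.0061  0.1151] [ 5.103e-01 -1.000e-04  1.171e-01] [ 0.5083 -0.0021  0.1154]
0.115 [381  98   5   7  14] [382.5 101.1] [ 0.5067 -0.0252  0.1151] [ 0.5111 -0.0191  0.1167] [ 0.5083 -0.0217  0.1156]
0.115 [375 117  17  36 253] [383.1 141.2] [ 0.502  -0.0752  0.115 ] [ 0.5192 -0.0385  0.1207] [ 0.5102 -0.0656  0.1175]
0.115 [339 297  16   5  42] [346.7 298.8] [ 0.4647 -0.2479  0.1156] [ 0.4826 -0.2448  0.1217] [ 0.4742 -0.2463  0.1179]
0.115 [359 301  33  14 203] [381.  307.8] [ 0.4892 -0.2667  0.115 ] [ 0.5274 -0.2499  0.1204] [ 0.5174 -0.2585  0.1175]
0.115 [317 306  11   5  28] [322.2 307.4] [ 0.4387 -0.2596  0.1151] [ 0.4508 -0.2553  0.1219] [ 0.4453 -0.2567  0.1181]
0.115 [329 308   8   4  13] [333.3 310.4] [ 0.4532 -0.2633  0.1151] [ 0.4616 -0.2591  0.1165] [ 0.4592 -0.2627  0.1155]
0.152 [341 311  20  25 443] [350.3 323.5] [ 0.4648 -0.2749  0.152 ] [ 0.4864 -0.2459  0.1576] [ 0.4749 -0.2601  0.1547]
```

View pics/w1.png

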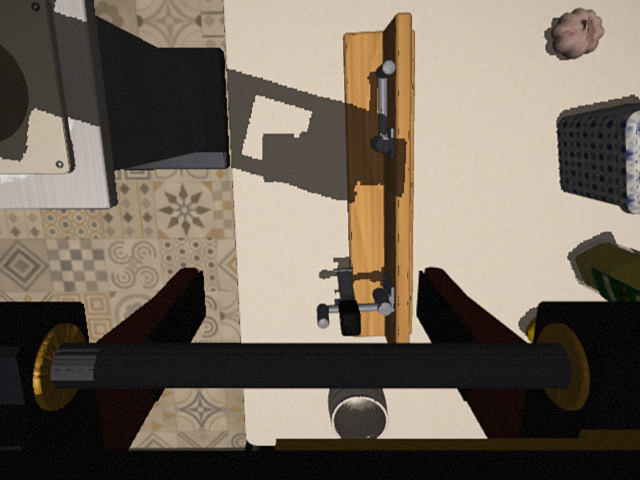

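Wrist view: free pin top at (388,67), its hinge head at about (383,142), cap at (350,323), laden pin at (322,321). Free pin is at about (.507,.0077), its hinge at (.511,-.067), and the cap centre at (.4755,-.2605). Now I'll cross-check the height with the side view and go to the free pin.

```bash
python3 - <<'E'
from h import *
a=np.load('pics/side0.npz');b=np.load('pics/w1.npz')
def tri(u1,u2):
    A=[];B=[]
    M=0;v=0
    for (K,T,u) in ((a['K'],a['T'],u1),(b['K'],b['T'],u2)):
        r=T[:3,:3]@np.array([(u[0]-K[0,2])/K[0,0],(u[1]-K[1,2])/K[1,1],1]);r/=np.linalg.norm(r);Q=np.eye(3)-np.outer(r,r);M=M+Q;v=v+Q@T[:3,3]
    return np.linalg.solve(M,v).round(4)
f=lambda x,y:(220+x/2.85,200+y/2.85)
print('free pin top',tri(f(153,59),(388.5,66.5)),'laden pin top',tri(f(431,286),(322.5,321.5)),'cap top',tri(f(452,250),(350,322)))
E
python3 go.py .507 .0075 .20 2.6
```

```text
free pin top [0.5089 0.0076 0.1449] laden pin top [ 0.4458 -0.2628  0.1461] cap top [ 0.4761 -0.2618  0.1489]
[  75.5 -120.6  199.6] [ 0.002  0.    -0.05 ] pos [ 0.431  -0.1125  0.3998] t 1.8167
```

Emit:
{"op": "arm_command", "data": {
  "moves": "75.5 -120.6 100 0 0 -0.05 -0.5; 75.5 -120.6 160 0 0 -0.05 -0.5; 75.5 -120.6 199 0 0 -0.05 -0.5; 75.5 -120.6 199 0 0 -0.05 -0.5; 75.5 -120.6 199 0 0 -0.05 -0.5; 75.5 -120.6 199 0 0 -0.05 -0.5; 75.5 -120.6 199 0 0 -0.05 -0.5; 75.5 -120.6 199 0 0 -0.05 -0.5; 75.5 -120.6 199 0 0 -0.05 -0.5"
}}

```text
time: 2.57
position: [0.5069, 0.0078, 0.2017]
orientation: [0.001, 1.0, 0.023, 0.0]
wrist_force: [-0.1, -0.1, 1.5]
opening: 0.748
```

```bash
python3 go.py .507 .0075 .135 2.6;python3 - <<'E'
from h import *
im,d,K,T=grab('wrist'); cv2.imwrite('pics/w2.png',im); P=cloud(K,T,d)
z=P[...,2]; g=(z>.135)&(z<.153)&(abs(P[...,0]-.507)<.03)&(abs(P[...,1]-.0075)<.03); print(g.sum(),P[g].min(0),P[g].max(0),np.median(P[g],0))
E
```

```text
[ 0.1  0.2 66.7] [ 0.002 -0.     0.001] pos [0.5069 0.0078 0.2017] t 2.5667
518 [0.50101331 0.00175463 0.13514553] [0.51469361 0.01512487 0.15077516] [0.50761156 0.01000314 0.14838092]
```

View pics/w2.png

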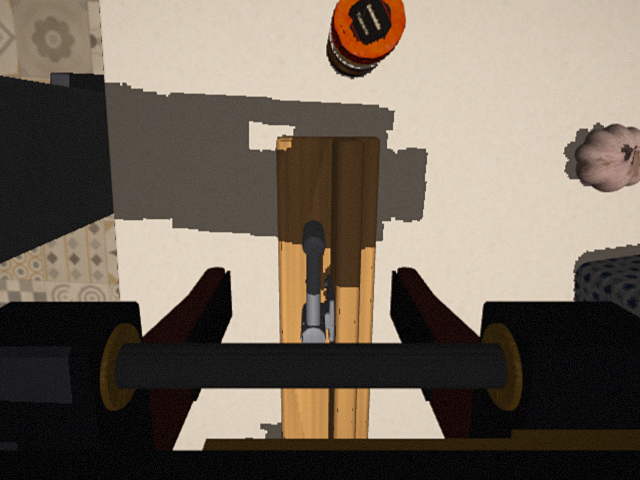

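The pin (313,232) is centred between the jaws, and the jar stays clear at the top. Descend and pinch.

Emit:
{"op": "arm_command", "data": {
  "moves": "1 0 35 0 0 0 -0.5; 1 0 66 0 0 0 -0.5; 1 0 66 0 0 0 -0.5; 1 0 66 0 0 0 1; 1 0 66 0 0 0 1; 1 0 66 0 0 0 1; 1 0 66 0 0 0 1; 1 0 66 0 0 0 1; 1 0 66 0 0 0 1; 1 0 66 0 0 0 1",
  "squeeze": 10
}}

```text
time: 3.45
position: [0.5088, 0.0073, 0.1369]
orientation: [0.001, 1.0, 0.023, 0.001]
wrist_force: [0.4, -0.7, 0.5]
opening: 0.255
```

Emit:
{"op": "arm_command", "data": {
  "moves": "0 0 0 0 0 0 1; 0 0 0 0 0 0 1; -7.5 0.4 0 0 0 -0.1 1; -14.9 1.5 0 0 0 -0.2 1; -22.2 3.3 0 0 0 -0.3 1; -29.2 5.9 0 0 0 -0.4 1; -36 9.2 0 0 0 -0.5 1; -42.3 13.1 0 0 0 -0.6 1; -48.3 17.6 0 0 0 -0.7 1; -48.3 17.6 0 0 0 -0.7 1"
}}

```text
time: 4.28
position: [0.4602, -0.0129, 0.1366]
orientation: [0.001, 0.931, 0.366, 0.0]
wrist_force: [0.3, 0.5, 0.2]
opening: 0.007
```

```bash
python3 - <<'E'
from h import *
h=np.array([.511,-.067]); t=ctrl.observe(); print(t['position'],t['wrist_force'],t['opening'])
r=t['position'][:2]-h; print(np.linalg.norm(r), 'angle',np.degrees(np.arctan2(r[1],r[0]))-92.6)
s=[R.from_euler('z',a).as_matrix()[:2,:2]@(-.0035*0+np.array([-.0034,.0749]))+h for a in np.linspace(.8,1.6,9)]
for a,p in zip(np.linspace(.8,1.6,9),s): print(round(a,1),(totool(np.r_[p,t['position'][2]]-t['position'])*1000).round(1))
E
```

```text
[ 0.46016409 -0.0128571   0.13661377] [0.25931252 0.48848608 0.16552488] 0.006881192848772774
0.07426804888317125 angle 40.59569127764274
0.8 [-6.8 -0.4 -0. ]
0.9 [-14.3   0.7   0. ]
1.0 [-21.5   2.6   0. ]
1.1 [-28.6   5.1   0. ]
1.2 [-35.3   8.3   0. ]
1.3 [-41.7  12.2   0. ]
1.4 [-47.7  16.8   0. ]
1.5 [-53.2  21.8   0.1]
1.6 [-58.2  27.5   0.1]
```

The jaws are shut on nothing, so I'll look to see what happened.

```bash
python3 - <<'E'
from h import *
im,d,K,T=grab('side'); c=im[170:350,220:460]; cv2.imwrite('pics/s2.png',cv2.resize(c,None,fx=3,fy=3,interpolation=cv2.INTER_CUBIC))
E
```

```text
(no output)
```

View pics/s2.png

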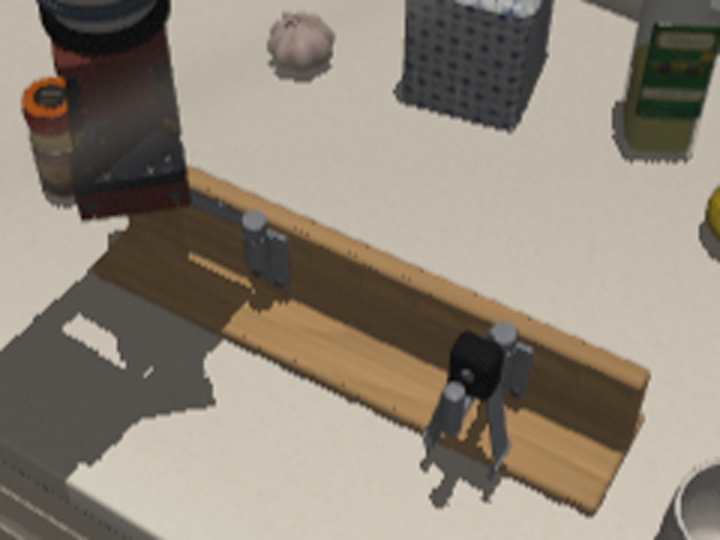

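The arm is still folded: hinge head at (255,222), bar running behind the gripper. I'll open, lift and measure before trying again.

Emit:
{"op": "arm_command", "data": {
  "moves": "0 0 -65 0 0 0 -0.5; 0 0 -65 0 0 0 -0.5; 0 0 -65 0 0 0.1 -0.5; 0 0 -65 0 0 0.2 -0.5; 0 0 -65 0 0 0.3 -0.5; 0 0 -65 0 0 0.4 -0.5; 0 0 -65 0 0 0.5 -0.5; 0 0 -65 0 0 0.6 -0.5; 0 0 -65 0 0 0.7 -0.5; 0 0 -65 0 0 0.7 -0.5"
}}

```text
time: 5.17
position: [0.4613, -0.0123, 0.2019]
orientation: [0.001, 1.0, 0.018, 0.001]
wrist_force: [0.1, -0.2, 0.1]
opening: 0.72
```

```bash
python3 - <<'E'
from h import *
s=ctrl.observe();print(s['position'],s['opening'],ctrl.tcp_to_tips)
im,d,K,T=grab('wrist'); cv2.imwrite('pics/w3.png',im); P=cloud(K,T,d)
z=P[...,2]
b=(d>0)&(z>.12)&(z<.17)&(P[...,0]>.4)&(P[...,0]<.56)&(P[...,1]>-.1)&(P[...,1]<.1)
n_,l,st,ce=cv2.connectedComponentsWithStats(b.astype(np.uint8))
for k in range(1,n_):
    if st[k,4]>15:
        q=P[l==k]; print(st[k],q.min(0).round(4),q.max(0).round(4),np.median(q,0).round(4))
# fingers: tool frame lowest points
s2=R.from_quat(np.r_[s['orientation'][1:],s['orientation'][0]]); t=s2.inv().apply((P-s['position']).reshape(-1,3)).reshape(P.shape)
f=(d>0)&(d<.23); print('finger tool max z',np.percentile(t[f][:,2],[50,99,100]), 'y range',t[f][:,1].min(),t[f][:,1].max())
ff=f&(t[...,2]>0); print(ff.sum(), t[ff].min(0) if ff.any() else '', t[ff].max(0) if ff.any() else '')
E
python3 go.py .5078 .0085 .20 2.6
```

```text
[ 0.46131871 -0.01225361  0.20185401] 0.7195416734500639 0.017
[375 196  31  31 671] [0.5004 0.001  0.1201] [0.5142 0.0151 0.151 ] [0.5057 0.01   0.1478]
finger tool max z [-0.12028698 -0.02968932 -0.01757788] y range -0.03533145335905232 0.011109779147632474
0  
[ 47.4 -18.8   1.9] [ 0.002 -0.003 -0.003] pos [ 0.4612 -0.0123  0.2018] t 5.2167
```

View pics/w3.png

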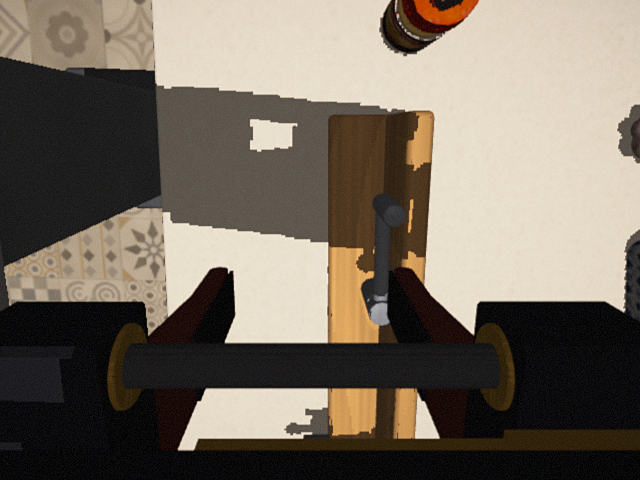

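The pin hasn't moved: about (.5073,.0083), with its top at .150. I suspect the arc began before the jaws had closed. I'll retry and let them close fully.

Emit:
{"op": "arm_command", "data": {
  "moves": "47.4 -18.8 0 0 0 0 -0.5; 47.4 -18.8 0 0 0 0 -0.5; 47.4 -18.8 35 0 0 0 -0.5; 47.4 -18.8 66 0 0 0 -0.5; 47.4 -18.8 68 0 0 0 -0.5; 47.4 -18.8 68 0 0 0 1; 47.4 -18.8 68 0 0 0 1; 47.4 -18.8 68 0 0 0 1; 47.4 -18.8 68 0 0 0 1; 47.4 -18.8 68 0 0 0 1"
}}

```text
time: 6.05
position: [0.5088, 0.0083, 0.1353]
orientation: [0.001, 1.0, 0.021, 0.003]
wrist_force: [0.4, 0.8, -0.9]
opening: 0.412
```

Emit:
{"op": "arm_command", "data": {
  "moves": "0 0 0 0 0 0 1; 0 0 0 0 0 0 1; 0 0 0 0 0 0 1; 0 0 0 0 0 0 1; 0 0 0 0 0 0 1; 0 0 0 0 0 0 1; 0 0 0 0 0 0 1"
}}

```text
time: 6.63
position: [0.5088, 0.0084, 0.1352]
orientation: [0.001, 1.0, 0.021, 0.003]
wrist_force: [0.6, 0.5, 0.8]
opening: 0.004
```

```bash
python3 - <<'E'
from h import *
s=ctrl.observe()
im,d,K,T=grab('wrist'); side,ds,Ks,Ts=grab('side')
out=np.zeros((480,800,3),np.uint8); out[:,:400]=im[:,110:510]; out[:,400:]=cv2.resize(side[170:290,220:320],(400,480),interpolation=cv2.INTER_CUBIC); cv2.imwrite('pics/c4.png',out)
P=cloud(Ks,Ts,ds); q=P[170:290,220:320].reshape(-1,3); m=(q[:,0]>.4)&(q[:,0]<.56)&(abs(q[:,1])<.06)&(q[:,2]>.1)&(q[:,2]<.2)
q=q[m]; print(s['position'],q[:,2].min())
hh=np.histogram2d(q[:,2],q[:,0],bins=[np.arange(.1,.2,.01),np.arange(.44,.56,.01)])[0].astype(int); print(hh)
hh=np.histogram2d(q[:,2],q[:,1],bins=[np.arange(.1,.2,.01),np.arange(-.06,.061,.01)])[0].astype(int); print(hh)
E
```

```text
[0.50879711 0.00835948 0.1352389 ] 0.10000161167101107
[[ 0  0  0  0  0  0 14  0 53 86  7  0]
 [ 0  0  0  0  0  0 98 29  0  0  0  0]
 [ 0  0  0  0  0  0 21  1  0  0  0  0]
 [ 0  0  0  0  0  0 17  2  0  0  0  0]
 [ 0  0  0  0  0  0 21  1  0  0  0  0]
 [ 0  0  0  0  0  6  8  6  0  0  0  0]
 [ 0  0  0  0  0 28 11  8  0  0  0  0]
 [ 0  0  0  0  0 24 13  9  0  0  0  0]
 [ 0  0  0  0  0 22 11 10  0  0  0  0]]
[[13 19 14 16 17 18 20 11  1  6  9 16]
 [20 19 18 20 16 19 15  0  0  0  0  0]
 [ 0  0  0  0  0  3 18  1  0  0  0  0]
 [ 0  0  0  0  0  4 14  1  0  0  0  0]
 [ 0  0  0  0  0  6 15  1  0  0  0  0]
 [ 0  0  0  0  0 13  4  3  0  0  0  0]
 [ 0  0  0  0  0 21 13 13  0  0  0  0]
 [ 0  0  0  0  0 26  9 10  1  0  0  0]
 [ 0  0  0  0  0 26 10  7  0  0  0  0]]
```

View pics/c4.png

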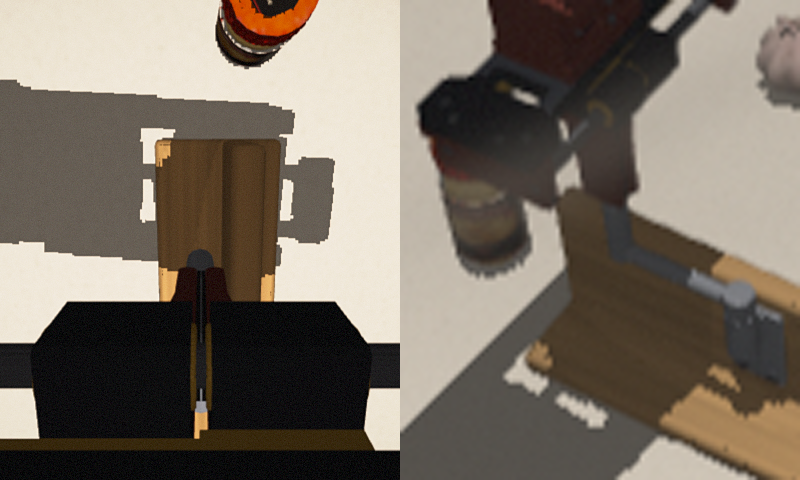

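The side crop shows the fingers ending at about z=.15, above the pin. The wrist depth independently puts the tips about 17 mm *behind* the reported TCP, not 17 mm ahead as the text says. So the fingers shut on air above the pin, and I need to go about 33 mm lower. I'll open above the pin and check in steps with the force reading.

Emit:
{"op": "arm_command", "data": {
  "moves": "-1 0 -25 0 0 0 -0.2; -1 0 -25 0 0 0 -0.2; -1 0 -25 0 0 0 -0.2; -1 0 -25 0 0 0 -0.2; -1 0 -25 0 0 0 -0.2; -1 0 -25 0 0 0 -0.2; -1 0 0 0 0 0 -0.2; -1 0 10 0 0 0 -0.2; -1 0 16 0 0 0 -0.2; -1 0 16 0 0 0 -0.2"
}}

```text
time: 7.57
position: [0.5066, 0.0083, 0.1176]
orientation: [0.001, 1.0, 0.021, 0.001]
wrist_force: [0.2, 0.3, 0.4]
opening: 0.602
```

```bash
python3 - <<'E'
from h import *
s=ctrl.observe(); print(s['position'],s['wrist_force'],s['opening'])
rot=R.from_quat(np.r_[s['orientation'][1:],s['orientation'][0]])
im,d,K,T=grab('wrist'); P=cloud(K,T,d); t=rot.inv().apply((P-s['position']).reshape(-1,3)).reshape(P.shape)
f=(d>0)&(d<.21)&(abs(t[...,0])<.06)
for sg in (1,-1):
    q=t[f&(sg*t[...,0]>.012)&(t[...,2]>-.045)]; print(len(q),q.min(0).round(4),q.max(0).round(4))
im,d,K,T=grab('side'); P=cloud(K,T,d); t=rot.inv().apply((P-s['position']).reshape(-1,3))
q=t[(abs(t[:,0])<.05)&(abs(t[:,1])<.014)&(t[:,2]<.03)&(t[:,2]>-.05)]; print(np.histogram(q[:,2],np.arange(-.05,.031,.005)))
print(np.histogram2d(q[:,2],q[:,0],[np.arange(-.05,.031,.01),np.arange(-.05,.051,.01)])[0].astype(int))
E
```

```text
[0.50655684 0.00827248 0.11761643] [0.22911307 0.26423084 0.38742755] 0.6018119655653447
9264 [ 0.012  -0.1287 -0.0449] [0.054  0.0112 0.0513]
1222 [-0.0359 -0.0131 -0.045 ] [-0.0266  0.0091 -0.018 ]
(array([32, 34, 24, 53, 49, 39, 15, 10, 11,  9, 16,  8,  3, 56,  8,  0]), array([-5.00000000e-02, -4.50000000e-02, -4.00000000e-02, -3.50000000e-02,
       -3.00000000e-02, -2.50000000e-02, -2.00000000e-02, -1.50000000e-02,
       -1.00000000e-02, -5.00000000e-03, -2.77555756e-17,  5.00000000e-03,
        1.00000000e-02,  1.50000000e-02,  2.00000000e-02,  2.50000000e-02,
        3.00000000e-02]))
[[ 0 23  3  0  0  0  0 34  6  0]
 [ 0 30  1  0  7  8  0 27  4  0]
 [ 0 23  5  0 19 10  0 23  8  0]
 [ 0  1  0  0 16  6  0  2  0  0]
 [ 0  0  0  0 17  3  0  0  0  0]
 [ 0  0  0  0 21  3  0  0  0  0]
 [ 0  0  0  0  1  0  8 34 16  0]
 [ 0  0  0  0  0  0  5  1  2  0]]
```

Both views agree: tips at tool z ≈ −0.018, so tip height is TCP + 18 mm. Another 17 mm down, then close fully.

Emit:
{"op": "arm_command", "data": {
  "moves": "1 0 10 0 0 0 -0.2; 1 0 17 0 0 0 -0.2; 1 0 17 0 0 0 1; 1 0 17 0 0 0 1; 1 0 17 0 0 0 1; 1 0 17 0 0 0 1; 1 0 17 0 0 0 1; 1 0 17 0 0 0 1; 1 0 17 0 0 0 1; 1 0 17 0 0 0 1"
}}

```text
time: 8.5
position: [0.5087, 0.0083, 0.1023]
orientation: [0.001, 1.0, 0.021, 0.002]
wrist_force: [-2.4, 0.6, 3.6]
opening: 0.158
```

Emit:
{"op": "arm_command", "data": {
  "moves": "0 0 0 0 0 0 1; 0 0 0 0 0 0 1; 0 0 0 0 0 0 1; 0 0 0 0 0 0 1"
}}

```text
time: 8.83
position: [0.5087, 0.0083, 0.1024]
orientation: [0.001, 1.0, 0.021, 0.002]
wrist_force: [-0.9, -0.2, 1.7]
opening: 0.159
```

The opening is 0.159, or 14 mm, so the pin is held. Now the arc.

Emit:
{"op": "arm_command", "data": {
  "moves": "-7.5 0.4 0 0 0 -0.1 1; -14.9 1.5 0 0 0 -0.2 1; -22.2 3.3 0 0 0 -0.3 1; -29.2 5.9 0 0 0 -0.4 1; -36 9.2 0 0 0 -0.5 1; -42.3 13.1 0 0 0 -0.6 1; -48.3 17.6 0 0 0 -0.7 1; -53.8 22.7 0 0 0 -0.8 1; -58.7 28.4 0 0 0 -0.9 1; -58.7 28.4 0 0 0 -0.9 1"
}}

```text
time: 9.67
position: [0.4504, -0.023, 0.1023]
orientation: [0.001, 0.89, 0.455, 0.001]
wrist_force: [-3.8, 1.5, 5.1]
opening: 0.156
```

```bash
python3 - <<'E'
from h import *
h=np.array([.511,-.067]); t=ctrl.observe(); print(t['position'],t['wrist_force'],t['opening'])
r=t['position'][:2]-h; print(np.linalg.norm(r), 'angle',np.arctan2(r[1],r[0])-np.radians(92.6))
for a in np.arange(1.0,1.61,.1):
    p=h+.0755*np.array([np.cos(a+np.radians(92.6)),np.sin(a+np.radians(92.6))]); print(round(a,1),(totool(np.r_[p,t['position'][2]]-t['position'])*1000).round(1))
E
python3 go.py .436 -.0695 .1025 92.6
```

```text
[ 0.45036371 -0.02303022  0.10229009] [-3.80216169  1.46507881  5.11399682] 0.15568444480082747
0.0749006088966108 angle 0.8980180050189128
1.0 [-7.7 -0.2 -0. ]
1.1 [-15.1   0.9  -0. ]
1.2 [-22.5   2.8  -0. ]
1.3 [-29.6   5.4   0. ]
1.4 [-36.3   8.6   0. ]
1.5 [-42.8  12.6   0. ]
1.6 [-48.8  17.1   0. ]
[-46.1  15.5  -0.2] [ 0.004  0.001 -0.671] pos [ 0.4504 -0.023   0.1023] t 9.6667
```

Emit:
{"op": "arm_command", "data": {
  "moves": "-7.7 0.2 0 0 0 -0.1 1; -15.1 1 0 0 0 -0.2 1; -22.5 2.8 0 0 0 -0.3 1; -29.6 5.4 0 0 0 -0.4 1; -36.3 8.6 0 0 0 -0.5 1; -42.8 12.6 0 0 0 -0.6 1; -46.9 15.8 0 0 0 -0.67 1; -46.9 15.8 0 0 0 -0.67 1; -46.9 15.8 0 0 0 -0.67 1"
}}

```text
time: 10.42
position: [0.4357, -0.0705, 0.1023]
orientation: [0.002, 0.693, 0.721, 0.0]
wrist_force: [-2.8, -1.3, 3.2]
opening: 0.158
```

The free arm is at about 90°. Release, lift, and move over the tongs.

Emit:
{"op": "arm_command", "data": {
  "moves": "0 0 0 0 0 0 -0.3; 0 0 0 0 0 0 -0.3; 0 0 0 0 0 0 -0.3; 0 0 0 0 0 0 -0.3; 0 0 0 0 0 0 -0.3; 0 0 -40 0 0 0 0; 0 0 -80 0 0 0 0; 0 0 -80 0 0 0 0; 0 0 -80 0 0 0 0"
}}

```text
time: 11.17
position: [0.4372, -0.0705, 0.1842]
orientation: [0.004, 0.693, 0.721, 0.002]
wrist_force: [0.3, 0.2, 0.8]
opening: 0.5
```

```bash
python3 go.py .475 -.225 .23 92.6
```

```text
[-156.    32.   -45.1] [ 0.008  0.003 -0.005] pos [ 0.4372 -0.0705  0.1842] t 11.1667
```

Emit:
{"op": "arm_command", "data": {
  "moves": "-100 20 -35 0 0 0 0; -190 39 -35 0.008 0.003 0 0; -190 39 -35 0.008 0.003 0 0; -190 39 -35 0.008 0.003 0 0; -190 39 -35 0.008 0.003 0 0; -190 39 -35 0.008 0.003 0 0; -190 39 -35 0.008 0.003 0 0"
}}

```text
time: 11.75
position: [0.4828, -0.2596, 0.2184]
orientation: [-0.001, 0.694, 0.72, -0.0]
wrist_force: [0.4, 0.5, 0.3]
opening: 0.498
```

```bash
python3 - <<'E'
from h import *
s=ctrl.observe(); print(s['position'],s['opening'])
im,d,K,T=grab('wrist'); cv2.imwrite('pics/w5.png',im); P=cloud(K,T,d); x,y,z=np.moveaxis(P,-1,0)
b=(d>.22)&(x>.42)&(x<.54)&(y<-.02)&(y>-.31)
for lo,hi in [(.151,.165),(.144,.151),(.1145,.119)]:
    g=b&(z>lo)&(z<hi); n_,l,st,ce=cv2.connectedComponentsWithStats(g.astype(np.uint8))
    for k in range(1,n_):
        if st[k,4]>40: q=P[l==k]; print(lo,st[k],q.min(0).round(4),q.max(0).round(4),np.median(q,0).round(4), cv2.minAreaRect((q[:,:2]*1000).astype(np.float32)))
E
python3 go.py .476 -.2605 .20 92.6
```

```text
[ 0.48284265 -0.25961993  0.21837851] 0.4981981531218493
0.151 [ 282  211   50   36 1653] [ 0.464  -0.2765  0.151 ] [ 0.4868 -0.2469  0.1567] [ 0.4745 -0.2617  0.1545] ((475.4241027832031, -261.5592346191406), (22.088228225708008, 29.78329086303711), 2.1793746948242188)
0.144 [614 163  26  23 478] [ 0.4293 -0.0771  0.144 ] [ 0.4428 -0.0632  0.1509] [ 0.4359 -0.0717  0.1482] ((436.0088806152344, -70.97071075439453), (13.246631622314453, 12.862646102905273), 19.991134643554688)
0.144 [295 165  23  24 417] [ 0.4378 -0.2696  0.1443] [ 0.4516 -0.2563  0.1501] [ 0.4444 -0.263   0.1485] ((444.7505187988281, -263.0977783203125), (13.163727760314941, 13.628427505493164), 46.09933090209961)
0.144 [283 209  48   6 112] [ 0.4638 -0.2763  0.144 ] [ 0.4676 -0.2474  0.151 ] [ 0.4647 -0.2616  0.1481] ((465.66552734375, -261.8917541503906), (3.1783578395843506, 28.909252166748047), 1.4077706336975098)
0.1145 [583 159  16  22  90] [ 0.429  -0.078   0.1145] [ 0.4432 -0.0695  0.1189] [ 0.4351 -0.0757  0.1171] ((435.5906677246094, -74.13824462890625), (7.197754859924316, 14.393816947937012), 81.534393310
[... 429 characters left out ...]
 [564 232  27  56 629] [ 0.4793 -0.0769  0.1145] [ 0.5201 -0.0583  0.119 ] [ 0.5082 -0.0687  0.1172] ((500.64312744140625, -70.19554138183594), (39.493446350097656, 18.159271240234375), 15.30146598815918)
0.1145 [303 247   9  15  62] [ 0.4972 -0.2635  0.1145] [ 0.5078 -0.2576  0.1163] [ 0.5026 -0.2604  0.1149] ((502.5252380371094, -260.5116882324219), (10.601627349853516, 5.643509387969971), 2.1505894660949707)
0.1145 [295 263  25  27 453] [ 0.5088 -0.2684  0.1145] [ 0.528  -0.2513  0.119 ] [ 0.5185 -0.2596  0.1177] ((518.97021484375, -259.76275634765625), (17.46004867553711, 16.965696334838867), 43.377071380615234)
[-2.  -6.4 18.3] [-0.003 -0.002 -0.007] pos [ 0.4823 -0.2583  0.2183] t 11.8
```

View pics/w5.png

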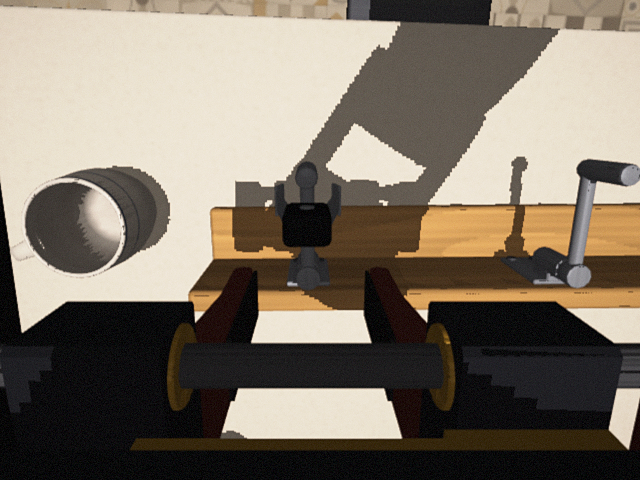

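Both arms stand out now. The cap is at (307,224) and measures (.4755,-.2615) at 2° yaw. The free pin is at (.436,-.071), so the hang spot is about (.471,-.0695). Descend on the cap.

Emit:
{"op": "arm_command", "data": {
  "moves": "0 -6.4 0 0 0 0 -0.3; 1 -6.6 40 0 0 0 -0.3; 1 -6.6 80 0 0 0 -0.3; 1 -6.6 116 0 0 0 -0.3; 1 -6.6 116 0 0 0 -0.3; 1 -6.6 116 0 0 0 -0.3"
}}

```text
time: 12.3
position: [0.4733, -0.2553, 0.1009]
orientation: [-0.004, 0.693, 0.721, -0.001]
wrist_force: [-0.2, -1.1, 1.0]
opening: 0.651
```

```bash
python3 go.py .4755 -.2615 .102 92.6
```

```text
[-6.3  1.9 -1.2] [-0.007 -0.005 -0.006] pos [ 0.4733 -0.2553  0.1009] t 12.3
```

Emit:
{"op": "arm_command", "data": {
  "moves": "-6.3 2 0 -0.007 -0.005 0 -0.3; -6.3 2 0 -0.007 -0.005 0 -0.3; -6.3 2 0 -0.007 -0.005 0 1; -6.3 2 0 -0.007 -0.005 0 1; -6.3 2 0 -0.007 -0.005 0 1; -6.3 2 0 -0.007 -0.005 0 1; -6.3 2 0 -0.007 -0.005 0 1; -6.3 2 0 -0.007 -0.005 0 1; -6.3 2 0 -0.007 -0.005 0 1; -6.3 2 0 -0.007 -0.005 0 1",
  "squeeze": 25
}}

```text
time: 13.13
position: [0.4758, -0.2616, 0.1013]
orientation: [0.0, 0.693, 0.721, -0.0]
wrist_force: [-0.7, 0.4, 6.2]
opening: 0.335
```

Emit:
{"op": "arm_command", "data": {
  "moves": "0 0 0 0 0 0 1; 0 0 0 0 0 0 1; 0 0 -20 0 0 0 1; 0 0 -40 0 0 0 1; 0 0 -60 0 0 0 1; 0 0 -80 0 0 0 1; 0 0 -110 0 0 0 1; 0 0 -140 0 0 0 1; 0 0 -150 0 0 0 1; 0 0 -150 0 0 0 1"
}}

```text
time: 13.97
position: [0.4772, -0.2624, 0.2536]
orientation: [0.003, 0.693, 0.721, 0.0]
wrist_force: [0.5, -0.2, -1.8]
opening: 0.34
```

```bash
python3 go.py .471 -.0695 .252 92.6
```

```text
[193.    1.5   1. ] [ 0.004  0.003 -0.006] pos [ 0.4772 -0.2624  0.2536] t 13.9667
```

Gripped at 30 mm and lifted clear. Carry across.

Emit:
{"op": "arm_command", "data": {
  "moves": "35 0 0 0 0 0 1; 70 0 0 0 0 0 1; 105 1 0 0 0 0 1; 140 1.5 0 0.004 0.003 0 1; 170 1.5 0 0.004 0.003 0 1; 193 1.5 0 0.004 0.003 -0.006 1; 193 1.5 0 0.004 0.003 -0.006 1; 193 1.5 0 0.004 0.003 -0.006 1; 193 1.5 0 0.004 0.003 -0.006 1"
}}

```text
time: 14.72
position: [0.4705, -0.0697, 0.2517]
orientation: [-0.001, 0.691, 0.723, -0.001]
wrist_force: [-0.3, 0.7, -0.8]
opening: 0.342
```

```bash
python3 - <<'E'
from h import *
s=ctrl.observe(); print(s['position'],s['opening'],s['wrist_force'])
im,d,K,T=grab('side'); P=cloud(K,T,d); x,y,z=np.moveaxis(P,-1,0)
c=im[150:330,230:430]; cv2.imwrite('pics/s6.png',cv2.resize(c,None,fx=3,fy=3,interpolation=cv2.INTER_CUBIC))
h=(d>0)&(x>.42)&(x<.52)&(y<0)&(y>-.13)&(z>.1)&(z<.30)
q=P[h]; 
for lo in np.arange(.1,.3,.015):
    m=(q[:,2]>lo)&(q[:,2]<lo+.015)
    if m.sum()>5: print(lo.round(3),m.sum(),q[m].min(0).round(3),q[m].max(0).round(3))
E
python3 go.py .471 -.0697 .252 92.6
```

```text
[ 0.47053268 -0.06973576  0.25173003] 0.3421367626100723 [-0.31279827  0.70041745 -0.79711972]
0.1 124 [ 0.429 -0.078  0.101] [ 0.513 -0.065  0.115]
0.115 111 [ 0.43  -0.079  0.115] [ 0.519 -0.062  0.13 ]
0.13 33 [ 0.429 -0.078  0.132] [ 0.439 -0.067  0.145]
0.145 34 [ 0.43  -0.078  0.145] [ 0.442 -0.065  0.152]
0.175 52 [ 0.456 -0.096  0.179] [ 0.483 -0.045  0.19 ]
0.19 89 [ 0.456 -0.099  0.19 ] [ 0.484 -0.044  0.205]
0.205 74 [ 0.46  -0.097  0.205] [ 0.48  -0.047  0.22 ]
0.22 72 [ 0.461 -0.094  0.22 ] [ 0.481 -0.049  0.235]
0.235 74 [ 0.46  -0.091  0.235] [ 0.48  -0.051  0.25 ]
0.25 54 [ 0.46 -0.09  0.25] [ 0.481 -0.054  0.265]
0.265 108 [ 0.457 -0.095  0.265] [ 0.484 -0.046  0.28 ]
0.28 177 [ 0.457 -0.096  0.28 ] [ 0.481 -0.046  0.295]
0.295 49 [ 0.457 -0.095  0.295] [ 0.481 -0.047  0.3  ]
[0.4 0.3 0. ] [-0.001  0.    -0.   ] pos [ 0.4707 -0.0701  0.252 ] t 14.7667
```

View pics/s6.png

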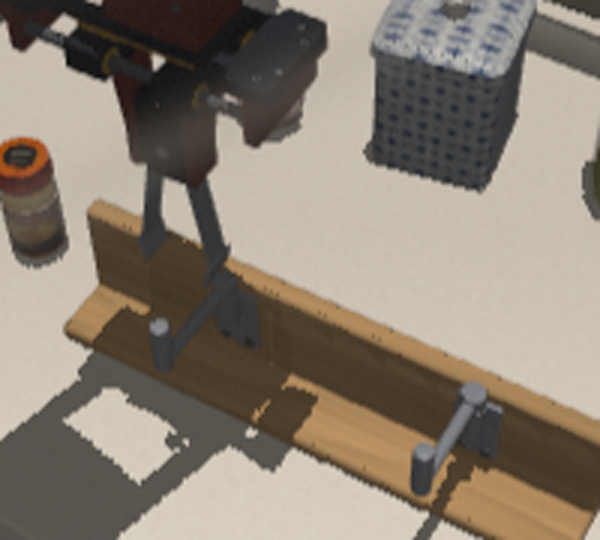

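The tongs hang straight above the swung-out free arm: legs at y −.098 to −.044, bar near −.070, tips at .178. Lower them.

Emit:
{"op": "arm_command", "data": {
  "moves": "0 0 30 0 0 0 1; 0 0 55 0 0 0 1; 0 0 80 0 0 0 1; 0 0 100 0 0 0 1; 0 0 120 0 0 0 1; 0 0 135 0 0 0 1; 0 0 145 0 0 0 1; 0 0 149 0 0 0 1; 0 0 149 0 0 0 1; 0 0 149 0 0 0 1"
}}

```text
time: 15.6
position: [0.471, -0.0706, 0.1034]
orientation: [-0.0, 0.691, 0.723, -0.0]
wrist_force: [0.4, 0.0, -1.0]
opening: 0.339
```

Emit:
{"op": "arm_command", "data": {
  "moves": "0 0 2 0 0 0 1; 0 0 2.5 0 0 0 1; 0 0 2.5 0 0 0 0.1; 0 0 2.5 0 0 0 0; 0 0 2.5 0 0 0 -0.3; 0 0 2.5 0 0 0 -0.3; 0 0 2.5 0 0 0 -0.3; 0 0 2.5 0 0 0 -0.3; 0 0 2.5 0 0 0 -0.3"
}}

```text
time: 16.35
position: [0.4709, -0.0706, 0.1009]
orientation: [-0.0, 0.691, 0.723, -0.0]
wrist_force: [-0.2, -0.3, -0.0]
opening: 0.653
```

Emit:
{"op": "arm_command", "data": {
  "moves": "0 0 -40 0 0 0 -0.3; 0 0 -80 0 0 0 -0.3; 0 0 -105 0 0 0 -0.3; 0 0 -105 0 0 0 -0.3; 0 0 -105 0 0 0 -0.3"
}}

```text
time: 16.77
position: [0.472, -0.0707, 0.2072]
orientation: [0.001, 0.691, 0.723, 0.001]
wrist_force: [0.3, -0.2, 0.2]
opening: 0.65
```

```bash
python3 - <<'E'
from h import *
s=ctrl.observe(); print(s['position'],s['opening'],s['wrist_force'])
im,d,K,T=grab('side'); P=cloud(K,T,d); x,y,z=np.moveaxis(P,-1,0)
h=(d>0)&(x>.42)&(x<.52)&(y<-.02)&(y>-.13)
for lo in np.arange(.02,.17,.015):
    m=h&(z>lo)&(z<lo+.015)&(x<.515)
    if m.sum()>5: print(lo.round(3),m.sum(),P[m].min(0).round(3),P[m].max(0).round(3))
m=h&(z>.13)&(im.max(-1)<50)&(z<.165); print('cap',P[m].min(0),P[m].max(0))
E
python3 go.py .4447 -.262 .205 92.6
```

```text
[ 0.4719679  -0.07070984  0.20715371] 0.6501824810808916 [ 0.3179428  -0.21790535  0.19294201]
0.02 14 [ 0.457 -0.092  0.028] [ 0.48  -0.044  0.035]
0.035 54 [ 0.457 -0.097  0.035] [ 0.485 -0.043  0.05 ]
0.05 31 [ 0.457 -0.096  0.05 ] [ 0.482 -0.043  0.065]
0.065 48 [ 0.462 -0.094  0.065] [ 0.514 -0.069  0.08 ]
0.08 64 [ 0.462 -0.092  0.08 ] [ 0.514 -0.054  0.095]
0.095 77 [ 0.431 -0.09   0.095] [ 0.512 -0.055  0.11 ]
0.11 164 [ 0.428 -0.088  0.11 ] [ 0.514 -0.056  0.125]
0.125 107 [ 0.429 -0.088  0.125] [ 0.479 -0.059  0.14 ]
0.14 179 [ 0.429 -0.088  0.141] [ 0.483 -0.059  0.155]
0.155 58 [ 0.461 -0.087  0.155] [ 0.481 -0.06   0.158]
cap [ 0.45914002 -0.08842085  0.13001171] [ 0.48252867 -0.05872888  0.15804712]
[-190.1  -34.7    0.9] [-0.     0.    -0.001] pos [ 0.4709 -0.0705  0.2058] t 16.8167
```

The tongs hang upright at about (.471,-.072), with tips at .028 and cap top at .158. Now the emptied arm's pin at (.4447,-.2625).

Emit:
{"op": "arm_command", "data": {
  "moves": "-50 0 -10 0 0 0 -0.3; -100 -17 -10 0 0 0 -0.3; -150 -34 -10 0 0 0 -0.3; -190.5 -34.7 -10 0 0 0 -0.3; -190.5 -34.7 0 0 0 0 -0.3; -190.5 -34.7 0 0 0 0 -0.3; -190.5 -34.7 0 0 0 0 -0.3; -190.5 -34.7 0 0 0 0 -0.3"
}}

```text
time: 17.48
position: [0.4437, -0.2615, 0.2043]
orientation: [-0.002, 0.691, 0.722, -0.0]
wrist_force: [-0.5, 0.0, -0.2]
opening: 0.652
```

```bash
python3 go.py .4447 -.2625 .102 92.6
```

```text
[ -1.2   1.3 102.3] [-0.003 -0.002 -0.002] pos [ 0.4437 -0.2615  0.2043] t 17.4833
```

Emit:
{"op": "arm_command", "data": {
  "moves": "-1.2 1.3 40 0 0 0 -0.3; -1.2 1.3 80 -0.003 -0.002 0 -0.3; -1.2 1.3 102 -0.003 -0.002 0 -0.3; -1.2 1.3 102 -0.003 -0.002 0 1; -1.2 1.3 102 -0.003 -0.002 0 1; -1.2 1.3 102 -0.003 -0.002 0 1; -1.2 1.3 102 -0.003 -0.002 0 1; -1.2 1.3 102 -0.003 -0.002 0 1; -1.2 1.3 102 -0.003 -0.002 0 1; -1.2 1.3 102 -0.003 -0.002 0 1",
  "squeeze": 10
}}

```text
time: 18.32
position: [0.4453, -0.2629, 0.1032]
orientation: [0.001, 0.691, 0.722, 0.0]
wrist_force: [-0.8, -0.5, 0.1]
opening: 0.159
```

Emit:
{"op": "arm_command", "data": {
  "moves": "0 0 0 0 0 0 1; 0 0 0 0 0 0 1; 0 0 0 0 0 0 1; 0 0 0 0 0 0 1; 0 0 0 0 0 0 1"
}}

```text
time: 18.73
position: [0.4453, -0.2628, 0.1033]
orientation: [0.001, 0.691, 0.722, 0.0]
wrist_force: [-0.0, 0.7, -0.9]
opening: 0.155
```

```bash
python3 - <<'E'
from h import *
h=np.array([.519,-.259]); t=ctrl.observe(); print(t['position'],t['wrist_force'],t['opening'])
r=t['position'][:2]-h; print(np.linalg.norm(r), 'angle',(np.arctan2(r[1],r[0])%6.283)-np.radians(92.6))
a0=1.57
for a in np.arange(.1,1.61,.1):
    p=h+.075*np.array([np.cos(a0-a+np.radians(92.6)),np.sin(a0-a+np.radians(92.6))]); print(round(a,1),(totool(np.r_[p,t['position'][2]]-t['position'])*1000).round(1))
E
```

```text
[ 0.44525935 -0.26284854  0.10328119] [-0.03916203  0.69149341 -0.89353383] 0.15495503320009507
0.07384101176014926 angle 1.5773753595695217
0.1 [ 8.  -0.8 -0. ]
0.2 [15.5  0.3 -0. ]
0.3 [22.7  2.2 -0. ]
0.4 [29.8  4.7 -0. ]
0.5 [36.5  8.  -0. ]
0.6 [42.9 11.9 -0. ]
0.7 [48.9 16.4 -0. ]
0.8 [54.4 21.5 -0. ]
0.9 [59.3 27.2 -0. ]
1.0 [63.7 33.3 -0. ]
1.1 [67.4 39.8 -0. ]
1.2 [70.5 46.6 -0. ]
1.3 [72.9 53.7  0. ]
1.4 [74.5 61.   0. ]
1.5 [75.4 68.5  0. ]
1.6 [75.6 76.   0. ]
```

Emit:
{"op": "arm_command", "data": {
  "moves": "7.8 0 0 0 0 0.1 1; 15.4 0.8 0 0 0 0.2 1; 22.7 2.4 0 0 0 0.3 1; 29.8 4.9 0 0 0 0.4 1; 36.5 8.1 0 0 0 0.5 1; 42.9 12 0 0 0 0.6 1; 48.9 16.5 0 0 0 0.7 1; 54.4 21.5 0 0 0 0.8 1; 59.3 27.2 0 0 0 0.9 1; 59.3 27.2 0 0 0 0.9 1"
}}

```text
time: 19.57
position: [0.4719, -0.2028, 0.1034]
orientation: [0.002, 0.938, 0.348, 0.002]
wrist_force: [5.1, -3.0, -5.4]
opening: 0.154
```

```bash
python3 - <<'E'
from h import *
h=np.array([.519,-.259]); t=ctrl.observe(); print(t['position'],t['wrist_force'],t['opening'])
r=t['position'][:2]-h; a0=np.arctan2(r[1],r[0])-np.radians(92.6); print(np.linalg.norm(r), 'angle',a0)
for a in [.6,.5,.4,.3,.2,.1,0]:
    p=h+.075*np.array([np.cos(a+np.radians(92.6)),np.sin(a+np.radians(92.6))]); print(a,(totool(np.r_[p,t['position'][2]]-t['position'])*1000).round(1))
E
```

```text
[ 0.47187836 -0.20279141  0.10339799] [ 5.09364698 -3.01190541 -5.42601182] 0.15447028265575838
0.07334748650025595 angle 0.6523044041379391
0.6 [ 3.9 -1.5 -0. ]
0.5 [11.4 -0.6  0. ]
0.4 [18.7  1.   0. ]
0.3 [25.8  3.3  0.1]
0.2 [32.7  6.3  0.1]
0.1 [39.2 10.   0.1]
0 [45.4 14.3  0.1]
```

Emit:
{"op": "arm_command", "data": {
  "moves": "4 -1 0 0 0 0.06 1; 11.4 -0.3 0 0 0 0.16 1; 18.7 1.2 0 0 0 0.26 1; 25.8 3.4 0 0 0 0.36 1; 32.7 6.3 0 0 0 0.46 1; 39.2 10 0 0 0 0.56 1; 45.4 14.3 0 0 0 0.66 1; 45.4 14.3 0 0 0 0.66 1; 45.4 14.3 0 0 0 0.66 1"
}}

```text
time: 20.32
position: [0.5162, -0.1849, 0.1034]
orientation: [0.002, 1.0, 0.026, 0.003]
wrist_force: [1.8, -5.7, -4.9]
opening: 0.159
```

Emit:
{"op": "arm_command", "data": {
  "moves": "0 0 0 0 0 0 -0.3; 0 0 0 0 0 0 -0.3; 0 0 0 0 0 0 -0.3; 0 0 0 0 0 0 -0.3; 0 0 0 0 0 0 -0.3; 0 0 -40 0 0 0 -0.3; 0 0 -80 0 0 0 -0.3; 0 0 -120 0 0 0 -0.3; 0 0 -150 0 0 0 -0.3; 0 0 -150 0 0 0 -0.3"
}}

```text
time: 21.15
position: [0.5188, -0.1854, 0.2603]
orientation: [0.004, 1.0, 0.026, 0.008]
wrist_force: [0.6, 0.7, -0.3]
opening: 0.649
```

Emit:
{"op": "arm_command", "data": {
  "moves": "-60 0 -60 0 0 0 -0.3; -100 0 -100 0 0 0 -0.3; -100 0 -100 0 0 0 -0.3; -100 0 -100 0 0 0 -0.3; -100 0 -100 0 0 0 -0.3; -100 0 -100 0 0 0 -0.3"
}}

```text
time: 21.65
position: [0.4173, -0.19, 0.359]
orientation: [0.005, 1.0, 0.026, 0.009]
wrist_force: [-0.5, -0.0, -0.7]
opening: 0.646
```

```bash
python3 - <<'E'
from h import *
s=ctrl.observe(); print(s['position'],s['wrist_force'],s['time'])
im,d,K,T=grab('side'); c=im[180:380,220:510]; cv2.imwrite('pics/s7.png',cv2.resize(c,None,fx=2.7,fy=2.7,interpolation=cv2.INTER_CUBIC))
P=cloud(K,T,d); x,y,z=np.moveaxis(P,-1,0)
def bb(m,n): print(n,m.sum(),P[m].min(0).round(3),P[m].max(0).round(3))
b=(d>0)&(x>.41)&(x<.54)
bb(b&(y<-.15)&(y>-.3)&(z>.125)&(z<.16),'laden pin'); bb(b&(y<-.25)&(y>-.29)&(z>.113)&(z<.13)&(x>.5),'laden hinge')
bb(b&(y<-.03)&(y>-.12)&(z>.125)&(z<.17)&(x<.447),'free pin'); bb(b&(y<-.03)&(y>-.12)&(z>.125)&(z<.17)&(x>.45),'cap')
bb((d>0)&(y<-.03)&(y>-.12)&(z>.02)&(z<.06)&(x>.44)&(x<.5),'legs')
for (x0,y0,x1,y1,nm) in [(225,190,255,240,'jar'),(435,320,505,380,'mug')]:
    q=P[y0:y1,x0:x1].reshape(-1,3); q=q[(q[:,2]>.02)&(q[:,2]<.15)]; print(nm,np.percentile(q,[2,50,98],axis=0).round(3).tolist())
E
```

```text
[ 0.41726273 -0.18999848  0.35895192] [-0.49334082 -0.02813002 -0.73029148] 21.65
laden pin 78 [ 0.508 -0.194  0.125] [ 0.521 -0.18   0.152]
laden hinge 65 [ 0.511 -0.269  0.114] [ 0.529 -0.251  0.122]
free pin 78 [ 0.428 -0.079  0.125] [ 0.442 -0.065  0.152]
cap 265 [ 0.458 -0.088  0.125] [ 0.482 -0.058  0.159]
legs 92 [ 0.457 -0.097  0.03 ] [ 0.486 -0.042  0.06 ]
jar [[0.513, 0.115, 0.023], [0.525, 0.126, 0.08], [0.552, 0.154, 0.109]]
mug [[0.456, -0.5, 0.022], [0.514, -0.446, 0.062], [0.536, -0.403, 0.091]]
```

View pics/s7.png

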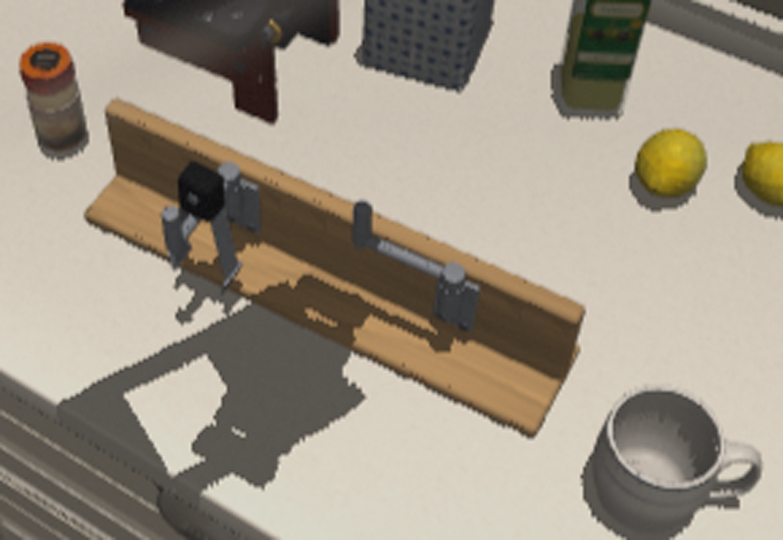

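The tongs' cap (200,190) sits astride the left arm, which is square out. The right arm is folded (pin (362,225), hinge (453,275)), and the jar and mug haven't moved.

```bash
python3 -c "
from plant import ctrl; print(ctrl.job_done())"
```

```text
the job is handed in; nothing more can be done
None
```

I swung the folded arm square out, moved the tongs onto it, folded the emptied arm flat, backed the robot clear and handed the job in. The robot's clock read about 21.7 s of the 66 s allowed. `job_done` reports no verdict, so these are my own last side-camera checks:

| Check | Measured | Needed |
|---|---|---|
| Free arm angle | about 1.57 rad | over 1.35 |
| Laden arm angle | about 0.03 rad | under 0.2 |
| Tongs, horizontal distance from arm's middle | about 4 mm | under 35 mm |
| Tongs height | cap top 0.158 m, tips about 0.03 m: seated, upright | grip point 15–35 mm above the arm |
| Jar and mug | within 1 mm of their first readings | under 40 mm |

- **Text disagreed with the robot:** the fingertips are about 18 mm behind the reported TCP, not 17 mm ahead of it. Two camera views showed this.
- **Failed attempts:** because of that, my first two pinches closed on air above the pin. Neither moved the arm. I went about 33 mm lower and all later grasps held.
- **Height readings:** my two-view heights came out 3–6 mm below the depth readings. I worked from the depth values, which fit the text.

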